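# Dock the inspection camera and present a welded bracket to it

## Robot

A 6-joint arm with a two-finger parallel gripper is mounted at the origin on the work surface. World frame = base frame: x ahead of the robot, y to its left, z up, the work surface at z = 0. Lengths are in m, angles in rad, forces in N, time in s.
With the tool pointing down it reaches from about 0.275 to 0.825 m from the base axis. Payload 4.9 kg.
Tool frame: the origin (TCP) lies midway between the tips of the shut fingers; the grasp point (between the pads) lies 19 mm behind it (bot.grip_depth is the distance from the TCP to the grasp point, in m); z points along the fingers, y is the line along which they close (so a half turn about z gives the same grasp; the last joint's range is limited). The gripper opens to 85 mm and grips with 20 to 120 N. Pads are 22 mm wide; open, the fingers measure 114 mm over their backs; the gripper's body (76 mm by 85 mm) begins 54 mm behind the grasp point. The pads swing forward as they close: fully open they stand 13 mm farther back than shut.
Start: joints at [1.023, 0.326, -0.193, 1.052, 0, 1.437], TCP at [0.221, 0.504, 0.231] pointing down, gripper open.
Joint ranges: [-2.65, 2.65], [-0.97, 1.79], [-1.3, 1.35], [-1.93, 2.1], [-1.47, 1.37], [-3.14, 3.14]. Speed limits (rad/s): [2.57, 2.57, 3.14, 3.14, 3.14, 3.14].

## Interface

Orientations are given as a unit quaternion [w, x, y, z].
In Python, from cell import bot gives the robot as it stands. Calls block until the motion is done:
- bot.move_pose(position, orientation): joint-space move of the TCP to a pose.
- bot.move_linear(position, speed=0.15, rotation=None, until_force=None): straight line of the TCP; rotation=None keeps the orientation; speed is the mean speed in m/s. With until_force (N) it stops when the force on the tool has changed by that much, and returns True; else False.
- bot.goto_joints(angles): joint-space move.
- bot.set_gripper(opening, grasp_force=None): opening from 0.0 (shut) to 1.0 (fully open); grasp_force is the grip in N (None keeps the last); returns when the fingers have stopped.
- bot.wait(seconds).
- bot.solve_ik(position, orientation): joint angles nearest the present ones, or None.
- bot.camera(name): name is "scene" or "top" or "wrist"; returns the picture (480x640x3 uint8, red, green, blue); there is no depth.
- bot.calibration(name): a dict with "mtx" (3x3 intrinsics, pixels), "extrinsics" (4x4, takes a point from world to camera coordinates); the wrist camera has in their place "hand_eye" (4x4, takes a point from camera to tool coordinates, whose origin is the TCP and whose axes are the flange's). Camera axes: x right, y down, z forward; pixel columns grow to the right and rows downward; lengths in m; the calibration is good to about 2 mm. A picture is of the moment at which its call begins: read the wrist's pose just before it. calibration takes no time and is no camera call.
A pose or a line that the arm cannot do raises bot.PlanningError and nothing moves.
- bot.close_job(): hands the job in; it is judged then, once.
Trained networks look in the newest picture that a camera, given by its name, has taken for a name from the list of things; names that differ only in an ending like _2 or _b are one class to them, and where a whole thing is asked for, a point or a joint stands for the part that bears it (a point fixed in the world has none). Each returns a list of dicts, best first, with "confidence" (0 to 1); they miss things now and then, are a little off and sometimes report something else, mostly with a low value. They report only what shows in the picture. A call takes as long as a camera call. They do not tell look-alikes from the thing itself.
- bot.search_frame(camera, thing): "bbox" ([left, top, width, height] in pixels, round what is visible of it).
Readings, each from a call of its own:
- bot.read_clock(): time.
- bot.read_joint_positions(): joint angles.
- bot.read_joint_vel(): joint speeds.
- bot.read_joint_efforts(): joint torques, N m.
- bot.read_position(): TCP position.
- bot.read_tool_rot(): TCP orientation.
- bot.read_ft_force(): force on the tool from outside, world axes, zero at the start.
- bot.read_moment(): the same for the moment, N m.
- bot.read_gripper_width(): opening from 0.0 (shut) to 1.0 (fully open).
- bot.read_finger_force(): force on a finger pad.
Only numpy, scipy, OpenCV 4.12 (cv2) and the standard library are available. Lean on these libraries where they do the work, as an engineer would, in place of code of your own. Each camera call takes 0.05 s, during which the arm holds its last target. There are 200 camera calls.

## Task

Set the loose inspection camera down on the two pegs of its pedestal, fully home, with its lens towards the robot, and let go of it. Then lift the welded bracket off the pins of the welding fixture and hold it up in front of the lens for inspection: the middle of the weld seam level with the lens and 13 cm straight in front of it, seam side towards the lens, the bracket's upper edge tipped about 20 degrees towards the lens. Finish while holding it there, still, in the gripper, and leave the grinder, the can and the hammer alone.

Things in the scene. Friction and masses are not known exactly. Their poses are not given: they have to be found in the camera images.
- dock: Camera pedestal, fixed: grey block 100 (x) x 140 (y) x 60 mm high on a thin dark skirt. On top two steel pegs, 9 mm diameter, 22 mm tall (tapered from 18 mm up), at x = +20 mm, y = -44 and +44 mm. Origin: centre of the underside, on the bench. Its -x side faces the robot within 20 degrees or so; the docked lens must look to its -x side.
- seat (a point): Centre of the pedestal's top face, 60 mm above the bench, axes as the dock. The camera's origin belongs here when docked, with the camera's axes along the dock's axes.
- view (a point): Inspection point, fixed to the dock: 190 mm from the dock's centre towards its -x side, 135 mm above the bench, 130 mm straight in front of the docked lens. Axes: the dock's, turned +0.35 rad about the dock's y, so z leans from vertical towards the lens. The presented bracket has its seam point here and its x, y, z axes along this frame's.
- camera: Loose camera, 0.45 kg, upright left or right of the dock. Aluminium foot 80 (x) x 120 (y) x 14 mm; two 12 mm through holes at x = +20, y = -44 and +44 mm fit the dock's pegs. Grey housing 60 (x) x 50 (y) mm, centred, flat top 120 mm above the underside; black lens barrel, 42 mm diameter, stands out 30 mm at -x. Grip the housing near its top across y. Origin: centre of the underside.
- lens (a point): Centre of the lens glass on the camera: camera x = -60 mm, 75 mm above the camera's underside; the lens looks along the camera's -x.
- fixture: Welding fixture, fixed to the bench: dark steel plate 130 (x) x 150 (y) x 20 mm with two brass pins 9 mm in diameter and 12 mm tall on top at x = +17 mm, y = -26 and +26 mm. Origin: centre of the underside, on the bench. To the left or right of the dock (on the side where the camera is not).
- bracket: Bare steel bracket, 0.5 kg, loose on the fixture, same axes, origin 20 mm above the fixture's; 13 mm holes over the pins. Foot 70 (x) x 80 (y) x 8 mm; upright fin 8 mm thick (x -19 to -11 mm), 70 mm long in y, 8 to 72 mm above the underside. Beaded weld seam in the corner on the fin's +x side, where the foot is wider. Grip the fin from above, closing along x. Origin: centre of the underside.
- seam (a point): Middle of the weld seam on the bracket: bracket x = -8 mm, y = 0, 11 mm above its underside; axes as the bracket.
- toe (a point): Middle of the foot's wide-side edge on the bracket: x = +35 mm, y = 0, 4 mm above its underside.
- fin_top (a point): Middle of the fin's upper edge on the bracket: x = -15 mm, y = 0, 72 mm above its underside.
- grinder: Bystander: angle grinder lying at the left or right end of the work, about 310 mm long, 66 mm high, red body, aluminium head, black grip. Leave alone.
- can: Bystander: upright can 66 mm in diameter, 150 mm tall, at the left or right end of the work. Leave alone.
- hammer: Bystander: hammer, 240 mm long, about 30 mm high, lying crosswise on the bench between the robot and the dock, under the inspection point. Leave alone.
Mind the look-alikes: they are no part of the job. Leave any purple or red look-alike of the camera alone.

How it is judged:
On the way, in this order (a step that is already met when the one before it is completed fails the run):
1. the camera is fully home on the dock's pegs, lens towards the robot, and let go (horizontal distance between camera and seat below 0.005 m and z of camera in the frame of seat below 0.003 m and angle between camera's own z axis and vertical below 0.05 rad and angle between the x axis of camera and the x axis of seat, either way round below 0.08 rad and x of lens in the frame of seat below -0.03 m and contact force between the fingers and camera below 0.2 N), for 0.2 s.
2. the bracket is lifted off the fixture's pins in the gripper (height (world z) of bracket above 0.05 m and contact force between bracket and fixture below 0.1 N and contact force between the fingers and bracket above 2 N), for 0.1 s.
At the end, for the whole second after the job is handed in: Bracket still in the fingers only (over 2 N): seam within 20 mm of the view point, x and z axes within 0.17 rad of the view frame's, seam side to the lens, fin up. Camera home on the dock (5 mm sideways, 3 mm high, 0.08 rad, upright, lens to the robot), untouched by the robot (all of step 1 and distance between seam and view below 0.02 m and angle between the x axis of bracket and the x axis of view, either way round below 0.17 rad and angle between the z axis of bracket and the z axis of view, either way round below 0.17 rad and x of toe in the frame of view above 0.015 m and z of fin_top in the frame of view above 0.03 m and linear speed of bracket below 0.02 m/s and angular speed of bracket below 0.15 rad/s and contact force between the fingers and bracket above 2 N and contact force between bracket and dock below 0.1 N and contact force between bracket and camera below 0.1 N and contact force between bracket and fixture below 0.1 N and contact force between the arm and camera below 0.2 N); the arm keeps its last pose, push and grip.
It fails at once if a bystander is disturbed (moved over 30 mm) (distance of any of grinder, can, hammer from where it was at the start of the episode above 0.03 m).
It fails at once if the camera is tipped over (angle between camera's own z axis and vertical above 0.6 rad).
It also fails if it takes over 48 s, if anything falls off the work surface, if the arm or the gripper's body presses on something with over 40 N, if the wrist force passes 120 N, or if a joint passes its speed limit or range.

## Working session

There is one attempt and no reset: what is moved stays moved. The work goes in short steps, each a Python script; the robot and the scene stay as the last script left them, time stands still between calls to the robot, and variables do not carry over. Pictures are saved under pics/ and viewed, at most 10 in all, crops included, and the job is handed in when it is done.

```bash
ls; mkdir -p pics
cat > h.py <<'E'
import numpy as np, cv2
from cell import bot
from scipy.spatial.transform import Rotation as R
def save(n,im): cv2.imwrite('pics/'+n+'.png',im[:,:,::-1])
def cal(n):
    c=bot.calibration(n); return np.array(c['mtx']),np.array(c['extrinsics'])
def onplane(n,uv,z):
    K,E=cal(n); d=E[:3,:3].T@np.linalg.solve(K,[uv[0],uv[1],1.]); o=-E[:3,:3].T@E[:3,3]
    return o+d*(z-o[2])/d[2]
def proj(n,p):
    K,E=cal(n); p=np.atleast_2d(p); q=(E[:3,:3]@p.T).T+E[:3,3]; q=(K@q.T).T; return q[:,:2]/q[:,2:]
E
python3 - <<'E'
from h import *
for n in('scene','top'):
    save(n+'0',bot.camera(n)); K,E=cal(n); print(n,K.round(0).tolist(),(-E[:3,:3].T@E[:3,3]).round(3),E[:3,:3].round(2).tolist())
    for t in('dock','camera','fixture','bracket','grinder','can','hammer'):
        print(t,[(np.round(d['bbox']).tolist(),round(d['confidence'],2)) for d in bot.search_frame(n,t)])
print(bot.calibration('wrist'),bot.read_clock())
E
```

```text
pics
scene [[592.0, 0.0, 308.0], [0.0, 592.0, 237.0], [0.0, 0.0, 1.0]] [1.771 0.213 1.369] [[-0.15, 0.99, 0.0], [0.69, 0.11, -0.72], [-0.71, -0.11, -0.69]]
dock [([267.0, 275.0, 68.0, 55.0], 0.57)]
camera [([197.0, 170.0, 39.0, 46.0], 0.87), ([201.0, 214.0, 38.0, 44.0], 0.7), ([166.0, 256.0, 40.0, 47.0], 0.67), ([294.0, 220.0, 28.0, 57.0], 0.35)]
fixture [([372.0, 240.0, 53.0, 44.0], 0.83)]
bracket [([387.0, 236.0, 27.0, 34.0], 0.82), ([266.0, 274.0, 66.0, 56.0], 0.31)]
grinder [([116.0, 218.0, 52.0, 83.0], 0.75)]
can [([458.0, 243.0, 29.0, 53.0], 0.85), ([384.0, 235.0, 29.0, 37.0], 0.36)]
hammer [([293.0, 220.0, 30.0, 58.0], 0.6)]
top [[569.0, 0.0, 316.0], [0.0, 569.0, 237.0], [0.0, 0.0, 1.0]] [0.365 0.    1.733] [[0.02, -1.0, -0.01], [-1.0, -0.02, -0.05], [0.05, 0.01, -1.0]]
dock [([285.0, 143.0, 66.0, 51.0], 0.63)]
camera [([414.0, 288.0, 47.0, 48.0], 0.92), ([409.0, 150.0, 48.0, 36.0], 0.88), ([393.0, 218.0, 42.0, 39.0], 0.64)]
fixture [([199.0, 207.0, 54.0, 52.0], 0.92)]
bracket []
grinder [([481.0, 142.0, 31.0, 116.0], 0.92)]
can [([128.0, 194.0, 35.0, 32.0], 0.57), ([209.0, 221.0, 31.0, 26.0], 0.29)]
hammer [([391.0, 215.0, 45.0, 43.0], 0.72), ([308.0, 198.0, 34.0, 81.0], 0.6)]
{'mtx': array([[365.90315658,   0.        , 321.74852149],
       [  0.        , 365.90315658, 237.26072632],
       [  0.        ,   0.        ,   1.        ]]), 'hand_eye': array([[-2.87261621e-04, -9.60663708e-01, -2.77714165e-01,
         7.00136983e-02],
       [ 9.99999954e-01, -3.04386977e-04,  1.85511386e-05,
        -8.02901182e-04],
       [-1.02353981e-04, -2.77714147e-01,  9.60663751e-01,
        -1.42389620e-01],
       [ 0.00000000e+00,  0.00000000e+00,  0.00000000e+00,
         1.00000000e+00]])} 0.8
```

Run:
```python
import cv2
a=cv2.imread('pics/top0.png')[120:360,110:530]
cv2.imwrite('pics/t1.png',cv2.resize(a,(800,457),interpolation=cv2.INTER_CUBIC))
b=cv2.imread('pics/scene0.png')[150:350,100:500]
cv2.imwrite('pics/s1.png',cv2.resize(b,(800,400),interpolation=cv2.INTER_CUBIC))
```

```text
(no output)
```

View pics/t1.png

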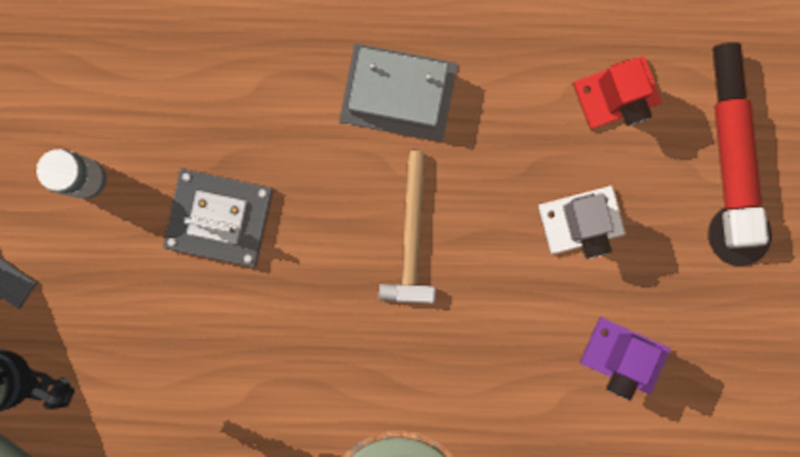

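View pics/s1.png

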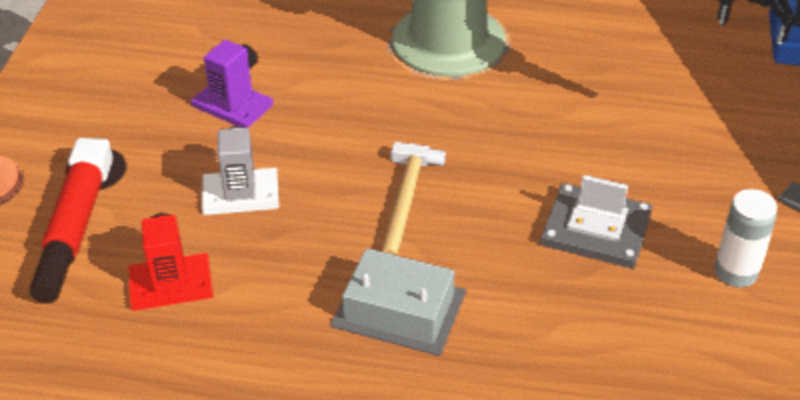

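The top view shows the dock at crop px (400,90), the genuine grey camera at (583,220), the fixture with bracket at (218,218) and the hammer between. The red and purple look-alikes are at (617,92) and (627,357). Next come rough positions, then close wrist pictures.

```bash
cat >> h.py <<'E'
def down(yaw): return R.from_euler('z',yaw)*R.from_euler('x',np.pi)
def q(r): return r.as_quat(scalar_first=True)
def T():
    M=np.eye(4); M[:3,:3]=R.from_quat(bot.read_tool_rot(),scalar_first=True).as_matrix(); M[:3,3]=bot.read_position(); return M
def shot(n):
    t=T(); im=bot.camera('wrist'); save(n,im); np.save('pics/'+n+'.npy',t); return t,im
class W:
    def __init__(s,t):
        c=bot.calibration('wrist'); s.K=np.array(c['mtx']); s.M=t@np.array(c['hand_eye'])
    def plane(s,uv,z):
        d=s.M[:3,:3]@np.linalg.solve(s.K,[uv[0],uv[1],1.]); o=s.M[:3,3]; return o+d*(z-o[2])/d[2]
    def proj(s,p):
        p=np.atleast_2d(p); c=(s.K@((p-s.M[:3,3])@s.M[:3,:3]).T).T; return c[:,:2]/c[:,2:]
E
python3 - <<'E'
from h import *
f=lambda x,y:(110+x/1.905,120+y/1.905)
for n,c,z in(('dock',(402,88),.06),('pegL',(375,68),.07),('pegR',(431,77),.07),('cam',(592,218),.1),('camfoot',(582,220),.01),('fix',(217,219),.02)):
    print(n,onplane('top',f(*c),z).round(3))
print(bot.read_joint_positions())
for nm,p in(('cam',(.42,-.25,.33)),('dock',(.55,.0,.33)),('fix',(.41,.30,.33))):
    for y in np.arange(-np.pi,np.pi,np.pi/4):
        j=bot.solve_ik(p,q(down(y))); print(nm,round(y,2),None if j is None else np.round(j,2))
E
```

```text
dock [0.653 0.005 0.06 ]
pegL [0.681 0.047 0.07 ]
pegR [ 0.669 -0.04   0.07 ]
cam [ 0.454 -0.286  0.1  ]
camfoot [ 0.456 -0.286  0.01 ]
fix [0.444 0.294 0.02 ]
[ 1.02285476e+00  3.26164878e-01 -1.92588109e-01  1.05198047e+00
 -3.53090605e-05  1.43664007e+00]
cam -3.14 [-0.69  0.16 -0.16  1.25  0.   -0.69]
cam -2.36 [-0.69  0.16 -0.16  1.25  0.   -1.47]
cam -1.57 [-0.69  0.16 -0.16  1.25  0.   -2.26]
cam -0.79 [-0.69  0.16 -0.16  1.25  0.   -3.04]
cam 0.0 [-0.69  0.16 -0.16  1.25  0.    2.45]
cam 0.79 [-0.69  0.16 -0.16  1.25  0.    1.67]
cam 1.57 [-0.69  0.16 -0.16  1.25  0.    0.88]
cam 2.36 [-0.69  0.16 -0.16  1.25  0.    0.1 ]
dock -3.14 [-0.13  0.28 -0.    1.29  0.   -0.13]
dock -2.36 [-0.13  0.28 -0.    1.29  0.   -0.92]
dock -1.57 [-0.13  0.28 -0.    1.29  0.   -1.71]
dock -0.79 [-0.13  0.28 -0.    1.29  0.   -2.49]
dock 0.0 [-0.13  0.28 -0.    1.29  0.    3.01]
dock 0.79 [-0.13  0.28 -0.    1.29  0.    2.22]
dock 1.57 [-0.13  0.28 -0.    1.29  0.    1.44]
dock 2.36 [-0.13  0.28 -0.    1.29  0.    0.65]
fix -3.14 [ 0.49  0.2  -0.11  1.26  0.    0.49]
fix -2.36 [ 0.49  0.2  -0.11  1.26  0.   -0.3 ]
fix -1.57 [ 0.49  0.2  -0.11  1.26  0.   -1.08]
fix -0.79 [ 0.49  0.2  -0.11  1.26  0.   -1.87]
fix 0.0 [ 0.49  0.2  -0.11  1.26  0.   -2.66]
fix 0.79 [ 0.49  0.2  -0.11  1.26  0.    2.84]
fix 1.57 [ 0.49  0.2  -0.11  1.26  0.    2.06]
fix 2.36 [ 0.49  0.2  -0.11  1.26  0.    1.27]
```

Run:
```python
from h import *
o=q(down(np.pi))
ims=[]
for n,p in(('fixture',(.39,.295,.27)),('dock',(.59,.0,.27)),('camera',(.395,-.285,.27))):
    bot.move_pose(p,o); bot.wait(.3); t,im=shot('w_'+n); ims.append(im)
    for th in ({'fixture':('fixture','bracket')}.get(n,(n,))):
        print(th,[(np.round(d['bbox']).tolist(),round(d['confidence'],2)) for d in bot.search_frame('wrist',th)])
save('mA',np.hstack([cv2.resize(i,(400,300)) for i in ims[:2]]))
print(bot.read_clock(), t.round(3).tolist())
```

```text
fixture [([254.0, 181.0, 148.0, 134.0], 0.68), ([283.0, 216.0, 83.0, 72.0], 0.19)]
bracket [([280.0, 215.0, 86.0, 76.0], 0.91)]
dock [([256.0, 186.0, 158.0, 137.0], 0.55)]
camera [([182.0, 0.0, 145.0, 113.0], 0.92), ([227.0, 356.0, 112.0, 62.0], 0.91), ([265.0, 201.0, 120.0, 129.0], 0.74)]
5.7417 [[-1.0, -0.001, -0.0, 0.396], [-0.001, 1.0, 0.0, -0.285], [0.0, 0.0, -1.0, 0.27], [0.0, 0.0, 0.0, 1.0]]
```

View pics/w_fixture.png

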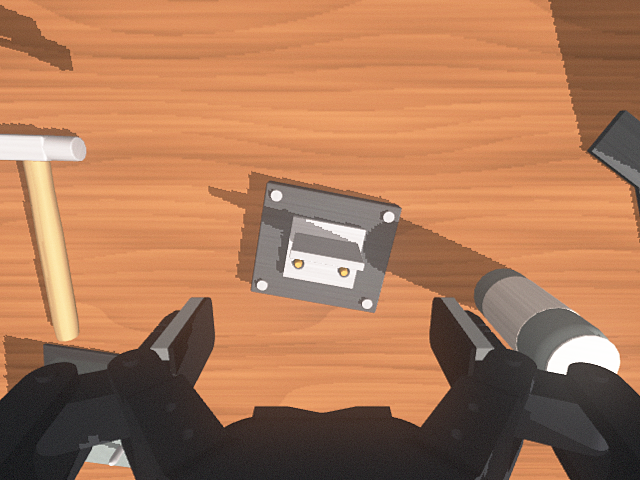

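View pics/w_dock.png

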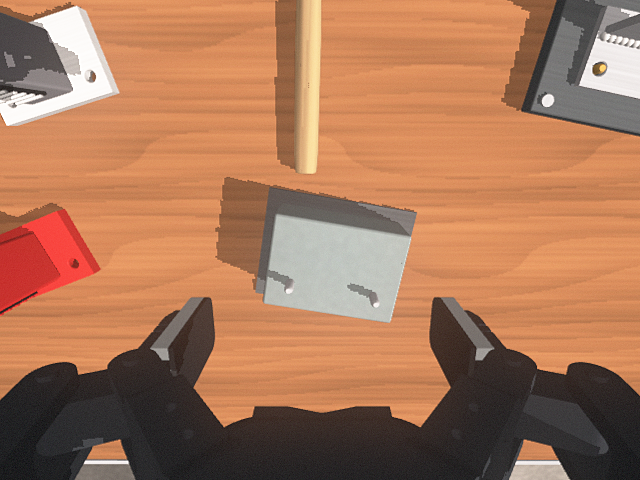

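View pics/w_camera.png

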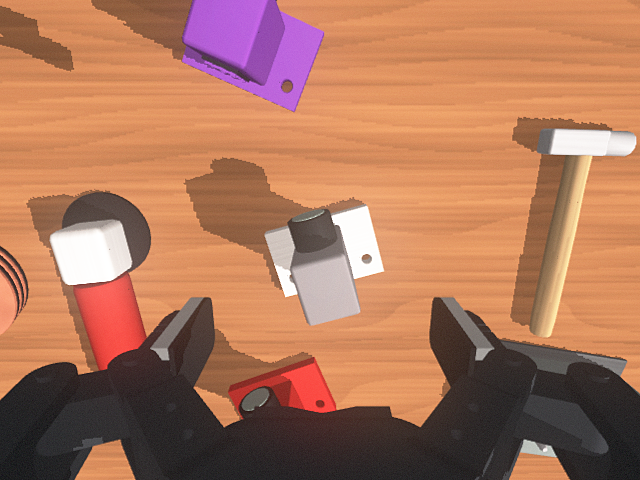

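The fixture view shows the plate corners (268,181), (401,208), (376,312), (250,290) and pins at (298,264), (344,272). In the dock view the top-face corners are at (277,214), (411,237), (391,322), (265,303). In the camera view the grey housing top is around (325,285) with a foot hole at (366,258). I'll fit the poses from these.

```bash
cat >> h.py <<'E'
from scipy.optimize import least_squares
def fit(n,mod,px,x0):
    w=W(np.load('pics/'+n+'.npy')); mod=np.array(mod,float); px=np.array(px,float)
    def pts(v): return mod@R.from_euler('z',v[2]).as_matrix().T+[v[0],v[1],0]
    s=least_squares(lambda v:(w.proj(pts(v))-px).ravel(),x0,loss='soft_l1')
    print(n,s.x.round(4)); print((w.proj(pts(s.x))-px).round(1).tolist()); return s.x
E
python3 - <<'E'
from h import *
fit('w_dock',[(-.05,-.07,.06),(-.05,.07,.06),(.05,.07,.06),(.05,-.07,.06)],[(277,214),(411,237),(391,322),(265,303)],(.65,0,-.14))
fit('w_fixture',[(-.065,-.075,.02),(-.065,.075,.02),(.065,.075,.02),(.065,-.075,.02),(.017,-.026,.032),(.017,.026,.032)],[(268,181),(401,208),(376,312),(250,290),(298,264),(344,272)],(.44,.29,-.14))
fit('w_camera',[(-.04,-.06,.014),(-.04,.06,.014),(.04,.06,.014),(.03,.025,.12),(.03,-.025,.12),(.02,.044,.014)],[(265,237),(368,205),(384,271),(360,313),(309,325),(366,258)],(.45,-.29,.25))
E
```

```text
w_dock [ 0.6578  0.0154 -0.1732]
[[-1.0, -1.2], [3.4, -0.5], [0.9, 2.4], [-2.1, 0.9]]
w_fixture [ 0.4478  0.2974 -0.193 ]
[[-0.9, -0.3], [2.2, -0.7], [-0.6, 1.0], [0.1, 0.6], [0.1, -0.3], [0.1, 0.2]]
w_camera [ 0.4578 -0.2815  0.2741]
[[-0.6, -3.8], [-0.3, -0.1], [-0.0, -0.8], [2.4, 0.6], [-0.8, 2.2], [0.5, 0.0]]
```

```bash
cat >> h.py <<'E'
def icp(n,edges,x0,rad=5,it=15):
    """edges: list of (a,b) model segments; align to strongest image gradient along the normal"""
    im=cv2.GaussianBlur(cv2.imread('pics/'+n+'.png'),(0,0),.8).astype(np.float32); w=W(np.load('pics/'+n+'.npy'))
    P=np.vstack([np.linspace(a,b,27)[2:-2] for a,b in edges]); Q=np.vstack([np.linspace(a,b,27)[3:-1] for a,b in edges])
    pr=lambda M,v:w.proj(M@R.from_euler('z',v[2]).as_matrix().T+[v[0],v[1],0])
    v=np.array(x0,float); off=np.arange(-rad,rad+.01,.25)
    for _ in range(it):
        p=pr(P,v); t=pr(Q,v)-p; t/=np.linalg.norm(t,axis=1)[:,None]; nn=np.c_[-t[:,1],t[:,0]]
        g=p[:,None]+off[None,:,None]*nn[:,None]
        s=cv2.remap(im,g[...,0].astype(np.float32),g[...,1].astype(np.float32),cv2.INTER_LINEAR)
        d=np.abs(s[:,4:]-s[:,:-4]).sum(2); k=d.argmax(1); tgt=p+nn*off[k+2][:,None]; ok=d.max(1)>25
        v=least_squares(lambda u:((pr(P,u)-tgt)*nn).sum(1)[ok],v,loss='soft_l1',f_scale=.5).x
    r=((pr(P,v)-tgt)*nn).sum(1); print(n,v.round(4),'med|r|',np.median(abs(r[ok])).round(2),ok.mean().round(2))
    c=pr(P,v); o=cv2.imread('pics/'+n+'.png'); m=c.mean(0).astype(int); x,y=m[0]-100,m[1]-100
    o=cv2.resize(o[y:y+200,x:x+200],(400,400),interpolation=cv2.INTER_CUBIC)
    for a in (c-[x,y]+.5)*2-.5: cv2.circle(o,tuple(a.round().astype(int).tolist()),1,(0,255,0),-1)
    return v,o
DOCK=[((-.05,-.07,.06),(-.05,.07,.06)),((-.05,.07,.06),(.05,.07,.06)),((.05,.07,.06),(.05,-.07,.06)),((.05,-.07,.06),(-.05,-.07,.06))]
CAM=[((-.04,-.06,.014),(-.04,-.03,.014)),((-.04,.03,.014),(-.04,.06,.014)),((-.04,.06,.014),(.04,.06,.014)),((-.04,-.06,.014),(.04,-.06,.014)),((.03,.025,.12),(.03,-.025,.12)),((-.03,.025,.12),(.03,.025,.12)),((-.03,-.025,.12),(.03,-.025,.12))]
E
python3 - <<'E'
from h import *
r=[]
for n,v,z,e in(('c2',(.4578,-.2815,.2741),.20,CAM),('d2',(.6578,.0154,-.1732),.26,DOCK)):
    p=np.array(v[:2])-.06*np.array([np.cos(v[2]),np.sin(v[2])])
    bot.move_pose((*p,z),q(down(np.pi+v[2]))); bot.wait(.3); shot(n)
    r.append(icp(n,e,v)[1])
save('m2',np.hstack(r)[:,:,::-1]); print(bot.read_clock())
E
```

```text
c2 [ 0.4582 -0.2824  0.2826] med|r| 0.5 1.0
d2 [ 0.6573  0.0141 -0.1683] med|r| 1.02 1.0
8.2667
```

View pics/m2.png

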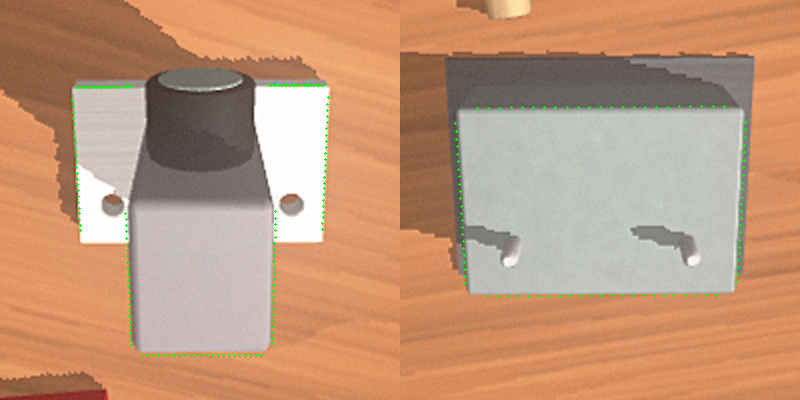

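Left panel: the model lies on the camera's foot and housing, with holes at about (112,205) and (291,205). Right panel: the dock fit is within about 1 px, with pegs near (510,252) and (691,252). Since the pegs and holes are what matter, I'll check those directly.

Run:
```python
from h import *
out=[]
for n,v,zs in(('c2',(.4582,-.2824,.2826),(.014,)),('d2',(.6573,.0141,-.1683),(.06,.082))):
    w=W(np.load('pics/'+n+'.npy')); im=cv2.imread('pics/'+n+'.png')
    pt=lambda x,y,z: w.proj(R.from_euler('z',v[2]).apply([x,y,z])+[v[0],v[1],0])[0]
    c=pt(.02,0,zs[0]); x,y=int(c[0])-65,int(c[1])-22
    o=cv2.resize(im[y:y+48,x:x+130],(780,288),interpolation=cv2.INTER_CUBIC)
    print(n,'crop origin',x,y)
    for s in(-.044,.044):
        for z in zs:
            a=pt(.02,s,z); print(s,z,a.round(1)); b=(a-[x,y]+.5)*6-.5; cv2.drawMarker(o,tuple(b.round().astype(int).tolist()),(0,255,0),cv2.MARKER_CROSS,12,1)
    out.append(o)
save('m3',np.vstack(out)[:,:,::-1])
```

```text
c2 crop origin 258 268
-0.044 0.014 [278.2 290.7]
0.044 0.014 [368. 290.]
d2 crop origin 257 263
-0.044 0.06 [278.8 285.8]
-0.044 0.082 [276.3 295.2]
0.044 0.06 [365.7 285.3]
0.044 0.082 [368.4 294.6]
```

View pics/m3.png

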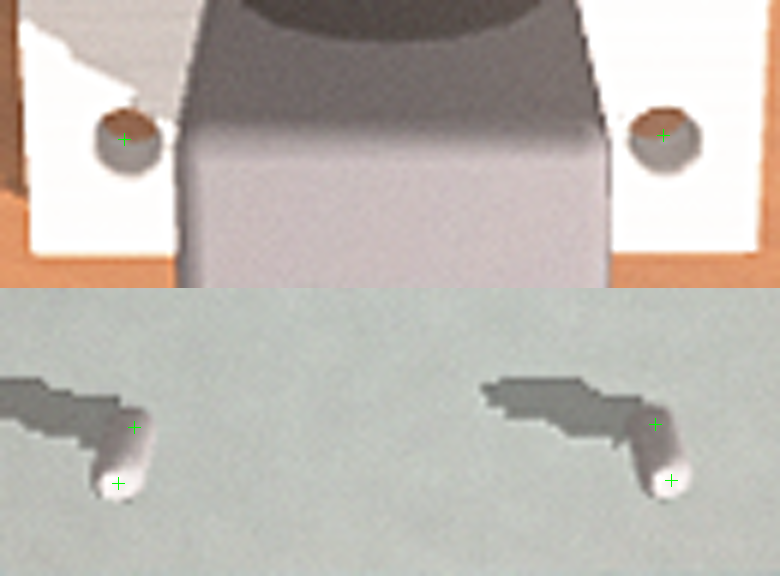

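Holes sit about 0.5 px from the prediction at (129,139) and (665,140), and the pegs match to 0.2 px. Time to grasp the camera, lift it and measure it in the hand.

Run:
```python
from h import *
v=(.4586,-.2819,.276); o=down(np.pi+v[2])
bot.move_pose((*v[:2],.22),q(o))
bot.set_gripper(1.0,60); bot.move_linear((*v[:2],.086),.12,until_force=8); print(bot.read_position())
bot.set_gripper(0.0,60); print('w',bot.read_gripper_width(),bot.read_finger_force())
t0=T(); shot('c3')
bot.move_linear((*v[:2],.23),.12); bot.wait(.2); t,im=shot('c4'); print(t[:3,3],bot.read_ft_force())
dz=t[2,3]-t0[2,3]
sh=lambda E,d:[(np.add(a,(0,0,d)),np.add(b,(0,0,d))) for a,b in E]
F=CAM[:4]
r=[icp('c3',F,v)[1],icp('c4',sh(F,dz),v)[1]]
save('m4',np.hstack(r)[:,:,::-1]); print(t0[:3,3],bot.read_clock())
```

```text
[ 0.45910338 -0.28229699  0.08669537]
w 0.5765143270442958 62.41509675979614
[ 0.45832862 -0.28168652  0.22938669] [-5.36430177e-01 -2.73567442e-03 -4.15332280e+00]
c3 [ 0.4587 -0.2826  0.2813] med|r| 0.24 1.0
c4 [ 0.4581 -0.2822  0.279 ] med|r| 0.25 1.0
[ 0.4588802  -0.28194249  0.08662797] 13.1
```

View pics/m4.png

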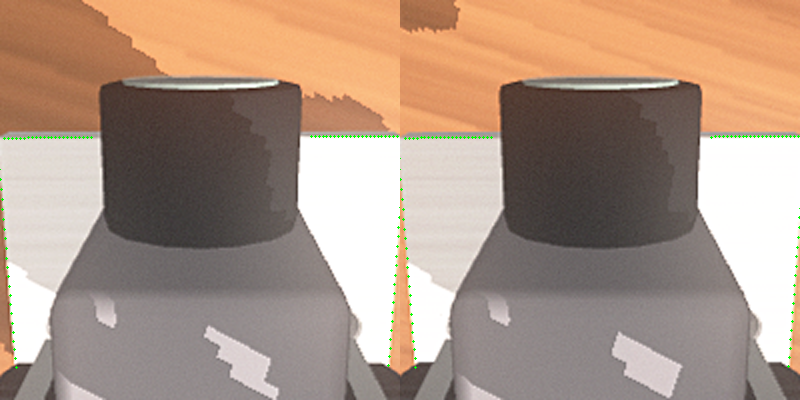

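The foot outline fits in the hand to 0.25 px, and the camera didn't slip between the panels. Moving to the dock.

Run:
```python
from h import *
yaw=lambda t: np.arctan2(-t[1,0],-t[0,0])   # tool yaw - pi
t=np.load('pics/c4.npy'); a=yaw(t); d=np.array([.4581,-.2822])-t[:2,3]
rel=R.from_euler('z',-a).apply([*d,0]); print('tool yaw',a,'rel',rel)
v=np.array([.6573,.0141,-.1683]); ya=v[2]-(.279-a)
tgt=v[:2]-R.from_euler('z',ya).apply(rel)[:2]
o=down(np.pi+ya)
bot.move_linear((*tgt,.25),.2,rotation=q(o)); bot.wait(.3)
p=bot.read_position(); e=tgt-p[:2]; c=tgt+e
print(tgt,p,yaw(T())-ya)
bot.move_linear((*c,.185),.12,rotation=q(o)); bot.wait(.2); p=bot.read_position(); e=tgt-p[:2]; c=c+e; print(p)
hit=bot.move_linear((*c,.1455),.04,until_force=12); bot.wait(.2)
print(hit,bot.read_position(),bot.read_ft_force(),bot.read_clock())
```

```text
tool yaw 0.2760369481663799 rel [-0.00035991 -0.00043173  0.        ]
[0.65772823 0.01446407] [0.65763349 0.01409128 0.25009938] -0.0005161623320383557
[0.65856148 0.014775   0.18620013]
True [0.65647326 0.01474216 0.14666548] [0.56919697 1.45216122 6.18090831] 17.3417
```

It stopped at z 0.1467, which is the home height (0.0866 + 0.06). Release, retreat and verify.

Run:
```python
from h import *
bot.set_gripper(1.0); bot.wait(.3)
p=bot.read_position(); print(p)
bot.move_linear((*p[:2],.27),.15); bot.wait(.2)
v=np.array([.6573,.0141,-.1683]); b=v[:2]-.06*np.array([np.cos(v[2]),np.sin(v[2])])
bot.move_linear((*b,.27),.2); bot.wait(.2); shot('d3')
E=[(np.add(a,(0,0,.06)),np.add(b,(0,0,.06))) for a,b in CAM]
u,o=icp('d3',E,v)
print(bot.read_clock(),bot.read_ft_force())
for s in(np.pi/2,-np.pi/2):
    # bracket pick / present feasibility
    f=np.array([.4478,.2974,-.193]); g=f[:2]+R.from_euler('z',f[2]).apply([-.015,0,0])[:2]
    print(bot.solve_ik((*g,.058),q(down(f[2]+s))))
    D=R.from_euler('z',-.1683); V=D*R.from_euler('y',.35)
    view=np.array([.6573,.0141,0])+D.apply([-.19,0,.135])
    tcp=view+V.apply([-.015+.008,0,.038-.011]); r=V*R.from_euler('z',s)*R.from_euler('x',np.pi)
    print('view',view,tcp,bot.solve_ik(tcp,q(r)))
save('m5',o[:,:,::-1])
```

```text
[0.65493289 0.0149299  0.14454839]
d3 [ 0.656   0.0143 -0.1659] med|r| 0.51 0.99
19.9667 [ 0.01892448  0.13601616 -0.10433863]
[ 0.46613425  0.46850086 -0.47650245  0.62579301  0.          2.22993058]
view [0.46998452 0.04592626 0.135     ] [0.47262925 0.0454769  0.16276335] [-0.07943794  0.51913171 -0.14440858  1.25598452  0.03043522  1.65429673]
[ 0.46613425  0.46850086 -0.47650245  0.62579301  0.         -0.91166208]
view [0.46998452 0.04592626 0.135     ] [0.47262925 0.0454769  0.16276335] [-0.07943794  0.51913171 -0.14440858  1.25598452  0.03043522 -1.48729593]
```

View pics/m5.png

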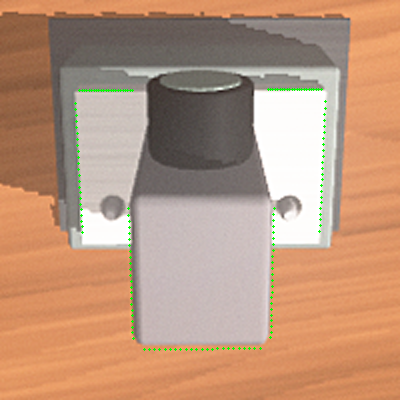

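The pegs show in both holes at (112,207) and (289,207), but the foot's right lower corner at (331,245) is off the model. I'll check that with a zoomed full-outline overlay and numbers.

Run:
```python
from h import *
v=(.6573,.0141,-.1683); w=W(np.load('pics/d3.npy')); im=cv2.imread('pics/d3.png')
pt=lambda P: w.proj(R.from_euler('z',v[2]).apply(P)+[v[0],v[1],0])
rect=lambda a,b,z:[(-a,-b,z),(-a,b,z),(a,b,z),(a,-b,z)]
x,y=232,195; o=cv2.resize(im[y:y+140,x:x+180],(774,602),interpolation=cv2.INTER_CUBIC)[:600]
for P,c in((rect(.04,.06,.074),(0,255,0)),(rect(.05,.07,.06),(255,0,0)),(rect(.03,.025,.18),(0,0,255)),(rect(.04,.06,.06),(255,0,255))):
    a=pt(P); print(a.round(1).tolist()); cv2.polylines(o,[((a-[x,y]+.5)*4.3).round().astype(int)],True,c,1)
for s in(-.044,.044):
    for z in(.074,.082):
        cv2.drawMarker(o,tuple(((pt([(.02,s,z)])[0]-[x,y]+.5)*4.3).round().astype(int).tolist()),(0,255,255),cv2.MARKER_CROSS,8,1)
save('m6',o[:,:,::-1])
```

```text
[[260.1, 230.2], [385.6, 229.7], [382.1, 306.0], [264.0, 306.3]]
[[251.8, 216.8], [393.8, 216.3], [389.1, 308.6], [257.0, 309.0]]
[[286.8, 283.4], [359.8, 283.2], [357.8, 359.5], [289.2, 359.7]]
[[262.4, 226.6], [383.2, 226.2], [380.0, 299.9], [266.0, 300.3]]
```

View pics/m6.png

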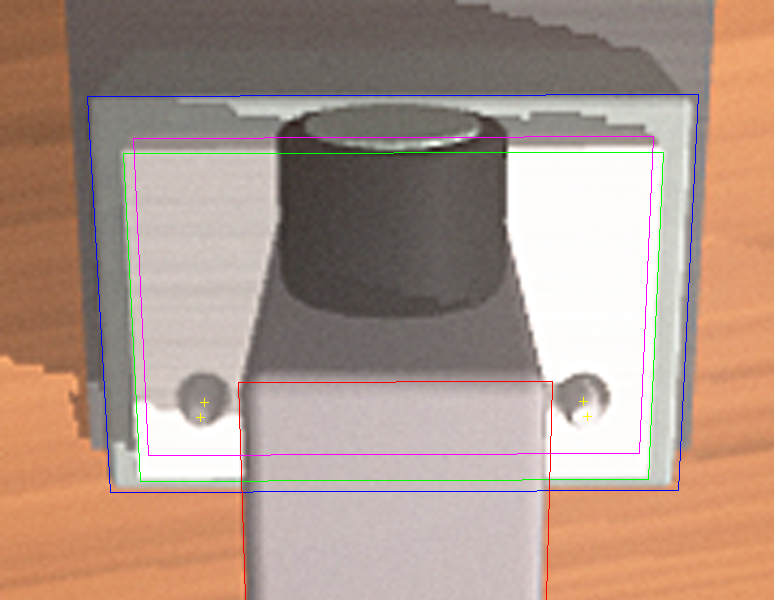

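The overlay lies on everything: the foot matches the home outline (green) and the pegs are in the holes at (204,403) and (583,401). The camera is home, so on to the bracket.

Run:
```python
from h import *
s=-np.pi/2
f=np.array([.4478,.2974,-.193]); F=R.from_euler('z',f[2]); g=f[:2]+F.apply([-.015,0,0])[:2]
o=down(f[2]+s)
bot.move_pose((*g,.2),q(o)); bot.wait(.2)
bot.move_linear((*g,.058),.1,until_force=8); p=bot.read_position(); print(p,g)
bot.set_gripper(0.0,90); print('w',bot.read_gripper_width()*85,bot.read_finger_force())
t=T(); print(t[:3,3])
B=np.eye(4); B[:3,:3]=F.as_matrix(); B[:3,3]=[*f[:2],.02]
rel=np.linalg.inv(t)@B   # bracket in tool
rel[1,3]=-np.sign(1)*0+ (R.from_matrix(t[:3,:3]).inv().apply(F.apply([.015,0,0])))[1]  # fin centred between pads
np.save('rel.npy',rel)
bot.move_linear((*t[:2,3],.13),.08); bot.wait(.2)
print(bot.read_position(),bot.read_ft_force(),bot.read_gripper_width()*85,bot.read_clock())
shot('b1'); save('scene1',bot.camera('scene'))
print(rel.round(3).tolist())
print(bot.search_frame('wrist','bracket'))
```

```text
[0.43352239 0.30052232 0.05855623] [0.4330785  0.30027706]
w 6.944585835121448 87.66430735588074
[0.43337998 0.30026116 0.05811643]
[0.43302187 0.30007555 0.12946335] [ 0.23627285 -0.74847808 -5.68978941] 6.931490695083007 24.925
[[-0.0, -1.0, -0.0, 0.0], [-1.0, 0.0, -0.001, -0.015], [0.001, 0.0, -1.0, 0.038], [0.0, 0.0, 0.0, 1.0]]
[{'bbox': [214.5, 194.2, 150.2, 218.3], 'confidence': 0.92}]
```

Run:
```python
from h import *
rel=np.load('rel.npy')
D=R.from_euler('z',-.1683); V=D*R.from_euler('y',.35)
view=np.array([.6573,.0141,0])+D.apply([-.19,0,.135])
B=np.eye(4); B[:3,:3]=V.as_matrix(); B[:3,3]=view-V.apply([-.008,0,.011])
t=B@np.linalg.inv(rel); r=q(R.from_matrix(t[:3,:3])); p=t[:3,3]; print(p,r)
bot.move_linear((*p[:2],.19),.12,rotation=r); bot.wait(.1)
bot.move_linear(p,.08); bot.wait(.4)
e=p-bot.read_position(); bot.move_linear(p+e,.03); bot.wait(.6)
now=T()@rel; print('seam err mm',((now[:3,:3]@[-.008,0,.011]+now[:3,3]-view)*1e3).round(1),'ang',(V.inv()*R.from_matrix(now[:3,:3])).magnitude())
print(bot.read_gripper_width()*85,bot.read_finger_force(),bot.read_ft_force(),np.abs(bot.read_joint_vel()).max(),bot.read_clock())
save('end',bot.camera('scene')); print(bot.search_frame('scene','camera'),bot.search_frame('scene','bracket'),bot.search_frame('scene','hammer'))
print('exp seam',proj('scene',view),'exp cam',proj('scene',[.6573,.0141,.12]))
```

```text
[0.47265693 0.04551506 0.16287949] [-0.11214918 -0.63529091  0.75245107  0.13283599]
seam err mm [-0.2 -0.  -0.2] ang 3.421574311262487e-05
6.9160675846155115 87.77576208114624 [-0.09613363  0.60221011 -4.95144272] 0.001907404539798622 29.275
[{'bbox': [166.5, 258.3, 40.8, 44.6], 'confidence': 0.83}, {'bbox': [276.8, 256.0, 44.5, 50.4], 'confidence': 0.8}, {'bbox': [198.8, 173.2, 38.9, 42.5], 'confidence': 0.71}] [{'bbox': [300.9, 216.8, 34.0, 27.0], 'confidence': 0.7}] [{'bbox': [294.6, 221.7, 12.6, 30.0], 'confidence': 0.48}]
exp seam [[318.88391047 229.59317051]] exp cam [[298.46962416 276.92461895]]
```

```bash
python3 -c "
from cell import bot
print(bot.close_job())"
```

```text
the job is handed in; nothing more can be done
None
```

The job is handed in, with no verdict shown: the camera sits home on its pegs with the lens towards the robot, and the bracket is held still at the inspection point, with the seam under 1 mm off by the arm's own readings, at about 29 s of the 48 s.

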